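Tighten the lock knob behind a tester's sliding guard window

ROBOT

A 6-joint arm with a two-finger parallel gripper is mounted at the origin on the work surface. World frame = base frame: x ahead of the robot, y to its left, z up, the work surface at z = 0. Lengths are in mm, angles in degrees, forces in N, time in s.
With the tool pointing down it reaches from about 350 to 850 mm from the base axis. Payload 8.1 kg.
Tool frame: the origin (TCP) lies between the finger pads; the fingertips stand 14 mm ahead of it and the grasp point (between the pads) lies 5 mm behind it; z points along the fingers, x is the direction in which the jaws open and shut, and the axes are right-handed (so a half turn about z gives the same grasp; the last joint's range is limited). The gripper opens to 85 mm and grips with 20 to 120 N. Pads are 22 mm wide; open, the fingers measure 114 mm over their backs; the gripper's body (76 mm by 85 mm) begins 54 mm behind the grasp point. The pads swing forward as they close: fully open they stand 13 mm farther back than shut.
Start: joints at [-4.893, 7.471, 85.268, -0, 87.261, -4.893], TCP at [600.005, 0.022, 245.292] pointing down, gripper open.
Joint ranges: [-169.43, 169.43], [-51.17, 129.36], [1.28, 143.12], [-76.62, 256.62], [0, 156.53], [-152.29, 152.29]. Speed limits (degrees/s): [136.94, 136.94, 159.86, 180, 180, 180].

INTERFACE

Orientations are given as [roll, pitch, yaw] about the fixed x, y, z axes, in that order (R = Rz(yaw) Ry(pitch) Rx(roll)).
In Python, from bench import r, vision, job gives the robot as it stands.
- The arm moves only by the tool send_rows, never from a script. Its arguments are lists of equal length, an entry for each row: "dp": the shift along the world's x, y, z in mm, a list of three; "rot": the turn, a rotation vector about the world's x, y, z in rad, a list of three. In form: {"dp": [[tx, ty, tz], ...], "rot": [[wx, wy, wz], ...]}. A call has 1 to 5 rows; each row is the pose to reach, as a shift and turn from the pose commanded when the call began; what a row does not reach only later rows make up. A row lasts 1/8 s, in which the tool goes at most 62.5 mm and 10.7 degrees, less where a joint would pass 70% of its speed; a pose out of reach is approached as far as the arm can. A call with a gripper value outside its range is refused whole. "jaw" is the finger opening in mm, from 0 to 85.4, set as the call begins (left out, the last holds). The fingers move at their own pace and stop on an object; "force" is the grip in N (left out, the last holds). Time passes only in rows, so rows that repeat a pose let the fingers close. It gives the time, the measured TCP pose, the force and the opening at its end, in the units of the state.
- r.sense(): the state, without advancing time (a new reading comes with each control period).
- vision.snapshot(name): name is "scene" or "side" or "wrist"; returns a dict with "pixels" (384x512x3 uint8, red, green, blue), "depth" (384x512 float32, mm along the optical axis (not along the pixel's ray), 0 where there is no reading), "intrinsics" (3x3 intrinsics, pixels), "k1" (the pictures are not rectified: a ray, as slopes to the right and down, at radius r is drawn at 1 + k1 r^2 times it, then the intrinsics apply), "world_from_camera" (4x4, takes a point from camera to world coordinates); the wrist camera has in their place "T_tool_cam" (4x4, takes a point from camera to tool coordinates, whose origin is the TCP and whose axes are the tool frame's). Camera axes: x right, y down, z forward; pixel columns grow to the right and rows downward; lengths in mm; the calibration is good to about 2 mm. A picture is of the moment at which its call begins: read the wrist's pose just before it.
- job.hand_in(): hands the job in, once; it reports no verdict.
The state is a dict: "time": time; "joint_pos": joint angles; "qd": joint speeds; "joint_efforts": joint torques, N m; "tool_pos": TCP position; "tcp_rot": TCP orientation; "ft_force": force on the tool from outside, world axes, zero at the start; "wrist_torque": the same for the moment, N m; "finger_gap": finger opening in mm.
Only numpy, scipy, OpenCV 4.12 (cv2) and the standard library are available. Lean on these libraries where they do the work, as an engineer would, in place of code of your own. Each camera call takes 0.05 s, during which the arm holds its last target.

TASK

Slide the tester's yellow-framed guard window fully open, towards the robot, and turn the blue torque-limiting lock knob behind it clockwise until it slips, then stop: let it slip clearly (about a quarter of a right angle) but less than half a right angle. Then slide the window fully shut again and let go, leaving the cup, the insulator and the red block where they stand.

Things in the scene. Friction and masses are not known exactly. Their poses are not given: they have to be found in the camera images.
- tester: Fixed tester: flat aluminium case, panel 210 mm up the slope x 330 mm wide, 70 mm thick, propped at 30 degrees, panel facing up and to the robot's right. Origin on the table under the panel's middle; x away from the panel's low edge, y along the panel towards the robot, z up. Panel frame used below: x' up the slope, y as before, z' out of the panel (30 degrees from vertical, leaning to -x).
- panel_mid (a point): Middle of the panel, 115 mm above the table; axes as tester. Two tracks 50 mm high, 12 mm thick run along y at x' = -80 and +80 mm; end sills 16 mm high at y = -158 and +158 mm. Knob axis at y = -75 mm, x' = 0. Meters and switches on the left half are mere dressing, up to 18 mm high. A red mark on the panel, up-slope of the knob, shows the spindle's stop.
- window (a joint): Travel of the guard window along its track, m: 0 fully shut (over the knob), 0.15 fully open (towards the tester's +y, nearer the robot). Stops at both ends; slides with about 1.5 N of friction and stays where it is left. Starts at 0 to 0.02.
- window_mid (a point): Middle of the window's upper face: a clear sheet with a yellow frame, 166 mm (x') x 130 mm (y), on the tracks, its top 59 mm from the panel. Over the knob when shut. Axes: x = x', y = opening direction, z = z'. Moves with the window.
- window_grip (a point): Grip point of the window's handle, a black bar on the window, 60 mm long along x', 12 mm thick along y, its top 95 mm from the panel, 35 mm to +y of the window's middle. The point is at the bar's middle, 12 mm below its top and 22 mm above the yellow strip it stands on. Axes: x = x', y = opening direction, z = z' (out of the panel). Moves with the window.
- knob_grip (a point): On the knob's axis at the height to grip: 30 mm from the panel, 12 mm below the knob's flat top. Round ribbed blue cap, 34 mm diameter, 6 to 42 mm above the panel, white line on top; below it a steel collar, 54 mm diameter, 6 mm high, with a red pointer. z out of the panel along the axis; x, y turn with the cap. 60 mm is free around its axis once the window is open.
- spindle (a joint): Angle of the knob's spindle (steel collar with red pointer), rad, growing clockwise as seen facing the panel: 0 is its tightened stop (pointer at the red mark); starts between -0.9 and -0.45. Turning the cap carries it along (0.03 N m of friction) until the stop. Stays where it is left.
- cap (a joint): Slip of the blue cap against the spindle, rad, growing clockwise: 0 at the start; grows only when the spindle is at its stop and the cap is turned on, slipping at a steady 0.10 N m. Turning back unwinds the spindle, not the slip. The cap's whole turn is the spindle's turn plus the slip.
- cup: Bystander: empty white paper cup, 76 mm across the rim, 85 mm high; origin at the centre of its base.
- insulator: Bystander: white ribbed ceramic insulator, 64 mm in diameter, 90 mm high, upright; origin at the centre of its base.
- clampblock: Bystander: red plastic terminal block, 50 x 70 x 35 mm high; origin at the centre of its base.

How it is judged:
By the outcome, as a careful person would: the job done as asked, in the order asked, and still so for the second after the job is handed in, with the robot touching nothing.
It also fails if it takes over 70 s, if anything falls off the work surface, if the arm or the gripper's body presses on something with over 40 N, if the wrist force passes 120 N, or if a joint passes its speed limit or range.

## Working session

There is one attempt and no reset: what is moved stays moved. The work goes in short steps, Python scripts to look and compute and a tool call to move; the robot and the scene stay as the last step left them, time stands still between calls to the robot, and variables do not carry over. Pictures are saved under pics/ and viewed, and the job is handed in when it is done.

Besides the shell and the picture viewer there is one more tool, called after ">>>" as name(argument=value, ...) on one line, values as JSON. send_rows: Moves the arm, as the interface text tells. Its arguments: {"type":"object","properties":{"dp":{"type":"array"},"rot":{"type":"array"},"jaw":{"type":"number"},"force":{"type":"number"}},"required":["dp","rot"]}

```bash
ls; mkdir -p pics
python3 - <<'E'
from bench import r, vision, job
import cv2,pickle
print(r.sense())
for n in ["scene","side","wrist"]:
    s=vision.snapshot(n); pickle.dump(s,open(f"pics/{n}0.pkl","wb"))
    cv2.imwrite(f"pics/{n}0.png",s["pixels"][:,:,::-1])
    print(n,s["intrinsics"].tolist(),s["k1"],s.get("world_from_camera",s.get("T_tool_cam")).round(3).tolist())
E
```

```text
pics
{'time': 0.0, 'joint_pos': array([-4.89264927e+00,  7.51516488e+00,  8.53290860e+01,  1.62055445e-03,
        8.72605328e+01, -4.89293532e+00]), 'qd': array([-0.04250644, -0.00373372, -0.00134378,  0.08104138, -0.09110876,
        0.04628329]), 'joint_efforts': array([-1.90700346e-03, -5.69404185e+01, -5.00557995e+01, -2.19391650e-04,
        1.44415747e-02,  7.24149572e-05]), 'tool_pos': array([5.99485387e+02, 8.06372310e-02, 2.44245657e+02]), 'tcp_rot': array([-1.79989450e+02,  1.04263768e-01,  2.16714312e-04]), 'ft_force': array([ 0.07453844,  0.18846641, -0.03929416]), 'wrist_torque': array([-0.01134005,  0.04700838, -0.06448172]), 'finger_gap': 85.31903256838739}
scene [[435.3766722417317, 0.0, 254.7551585259097], [0.0, 435.3766722417317, 191.36150579283546], [0.0, 0.0, 1.0]] 0.03965566743621229 [[0.273, 0.783, -0.558, 1130.453], [0.962, -0.215, 0.169, -111.729], [0.012, -0.583, -0.812, 861.819], [0.0, 0.0, 0.0, 1.0]]
side [[349.0538131057683, 0.0, 258.76931567914437], [0.0, 349.0538131057683, 192.62894206610073], [0.0, 0.0, 1.0]] -0.10789035923890797 [[-0.811, -0.394, 0.433, 286.421], [-0.585, 0.565, -0.581, 525.778], [-0.016, -0.725, -0.689, 695.312], [0.0, 0.0, 0.0, 1.0]]
wrist [[334.4030532800203, 0.0, 255.46821539496142], [0.0, 334.4030532800203, 191.21226253147785], [0.0, 0.0, 1.0]] -0.013052397500020204 [[1.0, -0.001, 0.0, 0.436], [0.001, 0.958, 0.286, -72.679], [-0.0, -0.286, 0.958, -129.778], [0.0, 0.0, 0.0, 1.0]]
```

View pics/scene0.png

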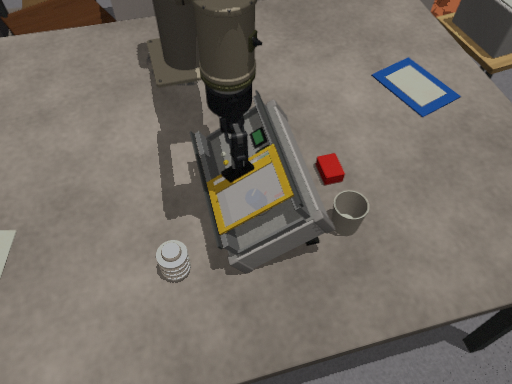

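View pics/side0.png

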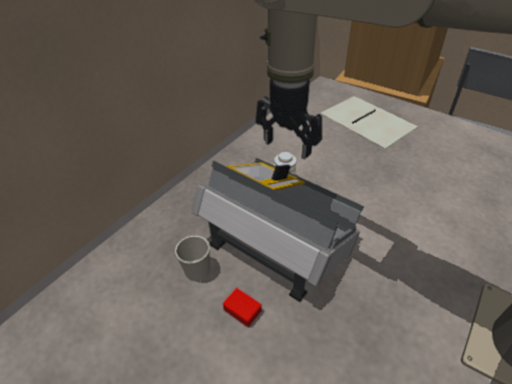

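View pics/wrist0.png

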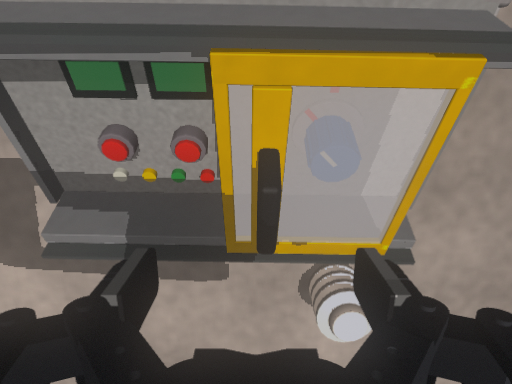

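The wrist view shows the yellow frame at about (215–480, 55–255), the black handle bar at (268,200), the blue knob behind the sheet at (333,150), and the insulator at (345,300), below the frame in the picture. The scene and side views show the cup and the red block beyond the high edge.

```bash
cat > h.py <<'E'
import numpy as np, cv2, pickle
from scipy.spatial.transform import Rotation as Rn
def Tt(st):
    T=np.eye(4); T[:3,:3]=Rn.from_euler('xyz',st['tcp_rot'],degrees=True).as_matrix(); T[:3,3]=st['tool_pos']; return T
def wfc(s,st=None):
    return np.array(s['world_from_camera']) if 'world_from_camera' in s else Tt(st)@np.array(s['T_tool_cam'])
def slopes(s,uv):
    K=s['intrinsics']; uv=np.atleast_2d(uv).astype(float)
    d=np.c_[(uv[:,0]-K[0,2])/K[0,0],(uv[:,1]-K[1,2])/K[1,1]]; x=d.copy()
    for _ in range(20): x=d/(1+s['k1']*(x**2).sum(1,keepdims=True))
    return x
def pts(s,uv,T,dep=None):
    uv=np.atleast_2d(uv); 
    if dep is None: dep=s['depth'][uv[:,1].astype(int),uv[:,0].astype(int)]
    c=np.c_[slopes(s,uv),np.ones(len(uv))]*np.asarray(dep)[:,None]
    return c@T[:3,:3].T+T[:3,3]
def ray_plane(s,uv,T,p0,n):
    d=np.c_[slopes(s,uv),np.ones(len(np.atleast_2d(uv)))]@T[:3,:3].T
    t=((p0-T[:3,3])@n)/(d@n); return T[:3,3]+d*t[:,None]
def proj(s,P,T):
    c=(np.atleast_2d(P)-T[:3,3])@T[:3,:3]; x=c[:,:2]/c[:,2:]
    x=x*(1+s['k1']*(x**2).sum(1,keepdims=True)); K=s['intrinsics']
    return np.c_[x[:,0]*K[0,0]+K[0,2],x[:,1]*K[1,1]+K[1,2]]
def yellow(s):
    h=cv2.cvtColor(s['pixels'],cv2.COLOR_RGB2HSV)
    return cv2.inRange(h,(20,180,100),(32,255,255))
def plane(P):
    c=np.median(P,0)
    k=np.ones(len(P),bool)
    for _ in range(5):
        c=P[k].mean(0); n=np.linalg.svd(P[k]-c,full_matrices=False)[2][2]; k=abs((P-c)@n)<4
    return c,n*np.sign(n[2]),k.mean()
E
python3 - <<'E'
from bench import r
from h import *
st=r.sense()
np.set_printoptions(precision=2,suppress=True)
for nm in ["wrist","scene"]:
    s=pickle.load(open(f"pics/{nm}0.pkl","rb")); T=wfc(s,st)
    m=yellow(s); n,l,stt,c=cv2.connectedComponentsWithStats(m)
    i=1+np.argmax(stt[1:,4]); print(nm,stt[i])
    mm=(l==i).astype(np.uint8); e=cv2.erode(mm,np.ones((3,3)))
    v,u=np.nonzero(e); P=pts(s,np.c_[u,v],T); P=P[s['depth'][v,u]>0]
    c0,nn,k=plane(P); print("plane",c0,nn,k,"tilt",np.degrees(np.arccos(nn[2])))
    cnt=max(cv2.findContours(mm,cv2.RETR_EXTERNAL,cv2.CHAIN_APPROX_NONE)[0],key=cv2.contourArea)
    Q=ray_plane(s,cnt[:,0],T,c0,nn)
    # in-plane axes
    y=np.array([-1.,0,0]); y-=nn*(y@nn); y/=np.linalg.norm(y); x=np.cross(y,nn)
    q=np.c_[(Q-c0)@x,(Q-c0)@y]
    rc=cv2.minAreaRect(q.astype(np.float32)); print("rect",rc)
    cen=c0+x*rc[0][0]+y*rc[0][1]; print("center",cen, "x",x,"y",y)
    cv=cv2.boxPoints(rc); print((c0+np.outer(cv[:,0],x)+np.outer(cv[:,1],y)))
E
```

```text
wrist [  210    48   277   207 17687]
plane [635.55  59.88 192.65] [-0.   -0.5   0.87] 0.9917211047150896 tilt 29.67099703672701
rect ((-47.85224914550781, -6.2610015869140625), (129.3683624267578, 166.53424072265625), 88.8592300415039)
center [641.81  18.29 168.98] x [0.   0.87 0.5 ] y [-1.  0. -0.]
[[704.83 -55.22 127.23]
 [708.14  89.45 209.65]
 [578.8   91.8  210.73]
 [575.48 -52.86 128.3 ]]
scene [ 207  144   87   90 1370]
plane [639.    27.49 172.72] [ 0.   -0.5   0.87] 0.9937791601866252 tilt 30.09413927325166
rect ((-9.399635314941406, -3.2525787353515625), (131.73638916015625, 166.29296875), 89.07865142822266)
center [642.25  19.36 168.  ] x [0.   0.87 0.5 ] y [-1. -0.  0.]
[[706.77 -53.36 125.57]
 [709.44  90.5  208.93]
 [577.73  92.08 210.42]
 [575.05 -51.78 127.06]]
```

Run:
```python
from bench import r
from h import *
st=r.sense()
np.set_printoptions(precision=2,suppress=True)
s=pickle.load(open(f"pics/wrist0.pkl","rb")); T=wfc(s,st)
e=0.018; Y=np.array([-1,e,0]);Y/=np.linalg.norm(Y); X=np.array([e*.866,.866,.5]); X/=np.linalg.norm(X); n=np.cross(X,Y)
mid=np.array([642,18.8,168.3]); print(n)
px=s['pixels'].astype(int); v,u=np.mgrid[140:260,250:295]; v=v.ravel();u=u.ravel()
k=px[v,u].max(1)<60; P=pts(s,np.c_[u,v][k],T); q=np.c_[(P-mid)@X,(P-mid)@Y,(P-mid)@n]
t=q[q[:,2]>29]; print(len(t),np.percentile(t,[1,50,99],axis=0))
sd=s
for nm,pp in [("scene",[(173,252),(171,245),(350,200),(330,165)]),("wrist",[(350,322)])]:
    s=pickle.load(open(f"pics/{nm}0.pkl","rb")); T=wfc(s,st); print(nm,pts(s,pp,T))
```

```text
[-0.01 -0.5   0.87]
1405 [[-28.41  29.39  29.63]
 [  6.08  35.26  36.13]
 [ 28.14  40.8   37.35]]
scene [[ 700.38 -147.08   91.97]
 [ 683.88 -148.3    91.99]
 [ 657.18  255.6    56.82]
 [ 535.32  259.3    35.56]]
wrist [[ 694.69 -149.12   90.88]]
```

Run:
```python
from h import *
for k in (1/3,2/3,1): print((Rn.from_rotvec([0,0,-.018*k])*Rn.from_rotvec([np.pi/6*k,0,0])).as_rotvec().round(4))
```

```text
[ 0.1745 -0.0005 -0.006 ]
[ 0.3491 -0.0021 -0.0119]
[ 0.5236 -0.0047 -0.0176]
```

>>> send_rows(dp=[[2,-7,0],[5,-14,0],[7,-21,-2],[7,-21,-5],[7,-21,-5]], rot=[[0.175,0,-0.006],[0.349,0.002,-0.012],[0.5235,0.005,-0.0175],[0.5235,0.005,-0.0175],[0.5235,0.005,-0.0175]], jaw=50, force=30)

```text
time: 0.78
tool_pos: [606.7, -21.0, 239.6]
tcp_rot: [-150.1, 0.6, -0.9]
ft_force: [-0.7, -0.0, -0.2]
finger_gap: 50.1
```

>>> send_rows(dp=[[0,10,-18],[0,20,-36],[0,26,-46],[0,29.5,-52],[0,29.5,-52]], rot=[[0,-0.01,0],[0,-0.01,0],[0,-0.01,0],[0,-0.01,0],[0,-0.01,0]])

```text
time: 1.4
tool_pos: [606.8, 9.0, 188.0]
tcp_rot: [-150.0, -0.0, -0.8]
ft_force: [-0.2, 0.1, -1.1]
finger_gap: 49.7
```

Run:
```python
from bench import r, vision, job
from h import *
st=r.sense(); print(st['tool_pos'],st['tcp_rot'],st['ft_force'])
s=vision.snapshot("wrist"); cv2.imwrite("pics/w1.png",s["pixels"][:,:,::-1])
```

```text
[606.82962706   8.97569229 188.0161998 ] [-1.50001531e+02 -9.51727961e-03 -8.44818037e-01] [-0.2081337   0.13702172 -1.09957399]
```

View pics/w1.png

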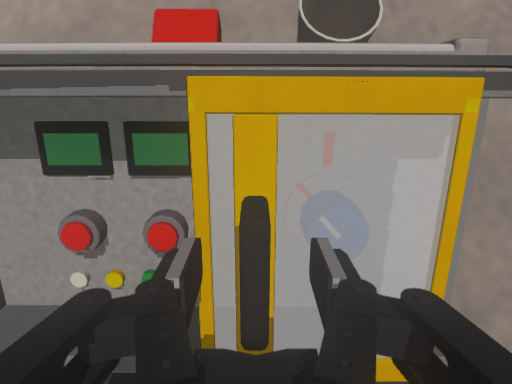

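The handle bar (x≈255) is centred between the fingers (pads at about x≈190 and 320). The red mark is at (328,148) and the pointer at (303,190).

>>> send_rows(dp=[[0,0,0],[0,0,0],[0,0,0],[0,0,0]], rot=[[0,0,0],[0,0,0],[0,0,0],[0,0,0]], jaw=0, force=30)

```text
time: 1.95
tool_pos: [607.3, 8.1, 188.8]
tcp_rot: [-150.0, -0.1, -0.9]
ft_force: [-1.1, -2.7, 3.0]
finger_gap: 11.8
```

>>> send_rows(dp=[[-15,-0.5,1],[-40,0,1],[-70,0.5,1],[-95,1,1],[-110,1.3,1]], rot=[[0,0,0],[0,0,0],[0,0,0],[0,0,0],[0,0,0]])

```text
time: 2.58
tool_pos: [496.0, 10.0, 188.8]
tcp_rot: [-150.0, -0.0, -0.9]
ft_force: [1.9, 0.1, -3.0]
finger_gap: 11.6
```

>>> send_rows(dp=[[-6,0.1,0],[-12,0.2,0],[-16,0.3,0],[-19,0.35,0],[-21,0.4,0]], rot=[[0,0,0],[0,0,0],[0,0,0],[0,0,0],[0,0,0]])

```text
time: 3.2
tool_pos: [475.7, 10.3, 188.8]
tcp_rot: [-150.0, 0.0, -0.9]
ft_force: [2.2, 2.7, -9.5]
finger_gap: 11.5
```

>>> send_rows(dp=[[-3,0.2,-0.7],[-6,0.2,-0.7],[-9,0.2,-0.7],[-11,0.3,-0.7],[-11,0.3,-0.7]], rot=[[0,0,0],[0,0,0],[0,0,0],[0,0,0],[0,0,0]])

```text
time: 3.82
tool_pos: [467.5, 10.4, 188.9]
tcp_rot: [-150.0, -0.4, -1.0]
ft_force: [19.2, 6.0, -14.6]
finger_gap: 11.5
```

>>> send_rows(dp=[[-2,0,0],[-4,0,0],[-6,0,0],[-6,0,0]], rot=[[0,0,0],[0,0,0],[0,0,0],[0,0,0]])

```text
time: 4.32
tool_pos: [467.0, 10.3, 189.1]
tcp_rot: [-150.1, -1.1, -1.3]
ft_force: [58.7, 15.6, -37.7]
finger_gap: 11.7
```

>>> send_rows(dp=[[4,0,0],[8,0,0],[8,0,-0.5]], rot=[[0,0,0],[0,0,0],[0,0,0]])

```text
time: 4.7
tool_pos: [467.5, 10.4, 188.8]
tcp_rot: [-150.0, -0.1, -0.9]
ft_force: [3.3, -0.1, 3.0]
finger_gap: 11.0
```

>>> send_rows(dp=[[0,0,0],[0,0,0],[0,0,0]], rot=[[0,0,0],[0,0,0],[0,0,0]], jaw=40)

```text
time: 5.08
tool_pos: [466.8, 10.5, 188.2]
tcp_rot: [-150.0, -0.0, -0.9]
ft_force: [-0.4, 0.1, -0.2]
finger_gap: 39.9
```

>>> send_rows(dp=[[0,-15,26],[0,-35,61],[50,-36,62],[100,-36,62],[140,-37,62]], rot=[[0,0,0],[0,0,0],[0,0,0],[0,0,0],[0,0,0]], jaw=60)

```text
time: 5.7
tool_pos: [608.6, -26.5, 250.1]
tcp_rot: [-150.0, -0.1, -0.9]
ft_force: [-1.1, -0.2, 0.1]
finger_gap: 60.0
```

>>> send_rows(dp=[[20,0,0],[30,0,0],[30,0,0]], rot=[[0,0,0],[0,0,0],[0,0,0]])

```text
time: 6.08
tool_pos: [636.9, -26.5, 249.8]
tcp_rot: [-150.0, -0.0, -0.9]
ft_force: [-0.6, 0.6, -0.2]
finger_gap: 60.0
```

Run:
```python
from bench import r, vision, job
from h import *
st=r.sense(); print(st['tool_pos'],st['tcp_rot'],st['joint_pos'])
for n in ("wrist","scene"):
    s=vision.snapshot(n); pickle.dump((s,st),open(f"pics/{n}2.pkl","wb")); cv2.imwrite(f"pics/{n}2.png",s["pixels"][:,:,::-1])
```

```text
[636.90141707 -26.45972644 249.83681697] [-1.49992464e+02 -1.01932939e-02 -8.68251511e-01] [-22.06970675  18.73559814  76.7295843   27.94009667  95.59093486
 -21.17275729]
```

View pics/wrist2.png

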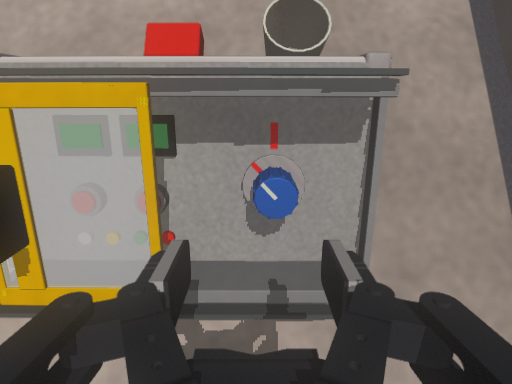

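View pics/scene2.png

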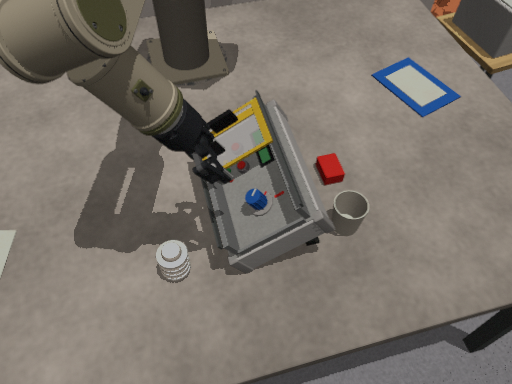

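The window is open: its right edge is at x≈155. The knob top is at (275,193), the red pointer at (256,168), the mark at (274,135) and the white line at (268,190).

```bash
cat > meas.py <<'E'
from h import *
np.set_printoptions(precision=2,suppress=True)
e=0.0165
Y=np.array([-1,e,0]);Y/=np.linalg.norm(Y); X=np.array([e,1,0]);X/=np.linalg.norm(X); X=X*np.cos(np.pi/6)+np.array([0,0,.5]); n=np.cross(X,Y)
def meas(s,st,pm0=None):
    T=wfc(s,st); px=s['pixels']; h=cv2.cvtColor(px,cv2.COLOR_RGB2HSV)
    b=cv2.inRange(h,(108,150,60),(128,255,255))
    N,l,ss,c=cv2.connectedComponentsWithStats(b); i=1+np.argmax(ss[1:,4])
    hull=cv2.convexHull(np.argwhere(l==i)[:,::-1].astype(np.int32)); m=np.zeros(b.shape,np.uint8); cv2.fillPoly(m,[hull],1)
    v,u=np.nonzero(m); P=pts(s,np.c_[u,v],T); hh=P@n
    top=np.percentile(hh[s['depth'][v,u]>0],90); k=(abs(hh-top)<3)
    tp=P[k]; q=np.c_[tp@X,tp@Y].astype(np.float32); (cx,cy),rad=cv2.minEnclosingCircle(q)
    lo,hi=np.percentile(q,[.5,99.5],axis=0); 
    ce=(lo+hi)/2
    C=X*ce[0]+Y*ce[1]+n*np.median(hh[k])
    print("knob top centre",C,"circ r",rad,"circ c diff",np.array([cx,cy])-ce,"ext",hi-lo)
    # panel plane height from grey ring around 
    cu=proj(s,C,T)[0]; 
    # annulus points on panel
    V,U=np.mgrid[0:384,0:512]; A=pts(s,np.c_[U.ravel(),V.ravel()],T); ok=s['depth'].ravel()>0
    D=A-C; rr=np.hypot(D@X,D@Y); dz=D@n
    k=ok&(rr>32)&(rr<60)&(dz<-30)&(dz>-60); c0,nn,f=plane(A[k]); print("panel height below top",np.median(dz[k]),"normal",nn)
    # white line on top plane; ang clockwise seen facing the panel from up-slope X. Facing panel: X up, right = -Y
    def ang(mask,hoff,r0,r1,nm):
        v,u=np.nonzero(mask); 
        if len(u)==0: print(nm,'none');return
        Q=ray_plane(s,np.c_[u,v],T,C+n*hoff,n)-C; a=Q@X; rgt=-(Q@Y); rr=np.hypot(a,rgt); k=(rr>r0)&(rr<r1)
        if k.sum()<3: print(nm,'few',k.sum());return
        d=np.degrees(np.arctan2(rgt[k],a[k])); print(nm,"n",k.sum(),"ang",np.median(d),"mean vec",np.degrees(np.arctan2(rgt[k].mean(),a[k].mean())),"r",rr[k].min(),rr[k].max())
        return
    red=cv2.inRange(h,(0,130,80),(8,255,255))|cv2.inRange(h,(172,130,80),(180,255,255))
    ang(red,-36,17,28,"pointer"); ang(red,-42,29,75,"mark")
    wh=cv2.inRange(h,(0,0,170),(180,90,255)); wh&=m*255
    v,u=np.nonzero(wh); Q=ray_plane(s,np.c_[u,v],T,C,n)-C; a=np.c_[Q@X,-(Q@Y)]; k=np.hypot(*a.T)<16; a=a[k]
    mu=a.mean(0); w=np.linalg.svd(a-mu)[2][0]; w*=np.sign(w@mu); print("white n",len(a),"centroid",mu,"ang",np.degrees(np.arctan2(w[1],w[0])), np.degrees(np.arctan2(mu[1],mu[0])))
    return C
if __name__=="__main__":
    import sys
    s,st=pickle.load(open(sys.argv[1],"rb")); meas(s,st)
E
python3 meas.py pics/wrist2.pkl; python3 meas.py pics/scene2.pkl
python3 - <<'E'
from meas import *
s,st=pickle.load(open("pics/wrist2.pkl","rb")); T=wfc(s,st)
print(X,Y,n)
E
```

```text
knob top centre [653.34  25.05 152.66] circ r 17.509857177734375 circ c diff [ 0.32 -0.2 ] ext [31.83 31.95]
panel height below top -41.96205225229777 normal [-0.01 -0.5   0.87]
pointer n 56 ang -42.56743858830776 mean vec -42.54162246720925 r 17.35016172345429 26.483959833696765
mark n 184 ang 0.5996668167821647 mean vec 0.5849310733422007 r 31.04030207365098 51.95365415342313
white n 72 centroid [ 5.38 -5.2 ] ang -42.01475936219959 -44.04665877066427
knob top centre [295.22 558.85   6.32] circ r 86.92378997802734 circ c diff [ 6.48 -3.14] ext [ 22.23 167.09]
panel height below top -31.325081572312097 normal [-0.02 -0.3   0.95]
pointer few 0
mark few 0
white n 12 centroid [11.55 -3.41] ang -106.26469113105723 -16.427126456153776
[0.01 0.87 0.5 ] [-1.    0.02  0.  ] [-0.01 -0.5   0.87]
```

>>> send_rows(dp=[[8,1,-5],[15.5,2,-11],[16,19,-41],[16,37,-72],[16.3,46,-88]], rot=[[0,0,0],[0,0,0],[0,0,0],[0,0,0],[0,0,0]], jaw=56)

```text
time: 6.8
tool_pos: [652.3, 20.7, 159.5]
tcp_rot: [-150.0, 0.1, -0.8]
ft_force: [0.9, -0.2, -0.5]
finger_gap: 55.9
```

```bash
python3 - <<'E'
from bench import r, vision, job
from h import *
st=r.sense(); print(st['tool_pos'],st['tcp_rot'],st['ft_force'])
s=vision.snapshot("wrist"); pickle.dump((s,st),open(f"pics/wrist3.pkl","wb")); cv2.imwrite(f"pics/wrist3.png",s["pixels"][:,:,::-1])
E
python3 meas.py pics/wrist3.pkl
```

```text
[652.25824606  20.72454201 159.5235126 ] [-1.49950871e+02  1.42809835e-01 -8.40414468e-01] [ 0.92698667 -0.17726489 -0.49720388]
knob top centre [653.33  25.76 152.93] circ r 17.342044830322266 circ c diff [0.12 0.16] ext [31.21 31.74]
panel height below top -41.912747597610945 normal [-0.01 -0.5   0.87]
pointer n 120 ang -44.05082266632164 mean vec -44.11725884420295 r 17.08906624524323 26.186983975871627
mark n 450 ang 0.3294808431681524 mean vec 0.32390855061997265 r 30.104915762224238 52.037927950624436
white n 230 centroid [ 4.84 -5.32] ang -42.51636124574109 -47.75704659100689
```

View pics/wrist3.png

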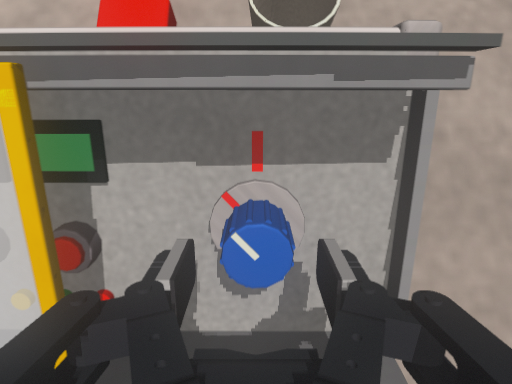

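The knob (258,258) is centred between the pads (x≈187 and 327). Going down the rest of the way and gripping.

>>> send_rows(dp=[[0.5,4.5,-7],[1,9,-14],[1,13,-20.5],[1,13,-20.5]], rot=[[0,0,0],[0,0,0],[0,0,0],[0,0,0]])

```text
time: 7.35
tool_pos: [654.1, 32.7, 141.2]
tcp_rot: [-150.0, -0.0, -0.9]
ft_force: [0.3, -0.0, -1.1]
finger_gap: 55.9
```

>>> send_rows(dp=[[0,0,0],[0,0,0],[0,0,0],[0,0,0]], rot=[[0,0,0],[0,0,0],[0,0,0],[0,0,0]], jaw=0, force=40)

```text
time: 7.85
tool_pos: [653.4, 32.1, 142.4]
tcp_rot: [-150.0, 0.0, -0.8]
ft_force: [-8.2, -3.0, 6.3]
finger_gap: 32.4
```

Run:
```python
from bench import r
from h import *
st=r.sense(); print(st)
z=Tt(st)[:3,2]
# rotvecs about tool z
for d in (5,10,15,20,25,30,35,40,67): print(d,(z*np.radians(d)).round(4))
```

```text
{'time': 7.85, 'joint_pos': array([-16.81682418,  23.78945058,  81.97403708,  28.8795952 ,
        84.1356459 , -21.52463197]), 'qd': array([ 0.11739595,  0.00585592, -0.04381991, -0.07482371,  0.06508592,
        0.11332729]), 'joint_efforts': array([ 1.42723370e+00, -6.46627450e+01, -4.68204689e+01,  4.20197010e+00,
       -1.49103250e+00,  7.68309255e-03]), 'tool_pos': array([653.44192754,  32.06134293, 142.40415543]), 'tcp_rot': array([-1.50003079e+02,  4.37005563e-02, -8.32952342e-01]), 'ft_force': array([-8.17273339, -2.98997065,  6.27558334]), 'wrist_torque': array([-0.11498508,  1.18463834,  0.63961698]), 'finger_gap': 32.41577246452026}
5 [ 0.0006  0.0436 -0.0756]
10 [ 0.0012  0.0873 -0.1512]
15 [ 0.0017  0.1309 -0.2267]
20 [ 0.0023  0.1745 -0.3023]
25 [ 0.0029  0.2181 -0.3779]
30 [ 0.0035  0.2618 -0.4535]
35 [ 0.004   0.3054 -0.529 ]
40 [ 0.0046  0.349  -0.6046]
67 [ 0.0077  0.5846 -1.0127]
```

>>> send_rows(dp=[[-0.5,0,0],[-0.7,0,0],[-0.7,0,0],[-0.7,0,0],[-0.7,0,0]], rot=[[0.001,0.044,-0.076],[0.001,0.087,-0.151],[0.002,0.131,-0.227],[0.002,0.175,-0.302],[0.003,0.218,-0.378]])

```text
time: 8.48
tool_pos: [653.8, 31.9, 142.4]
tcp_rot: [-152.4, 12.2, -23.0]
ft_force: [-1.5, -1.8, 1.3]
finger_gap: 32.4
```

```bash
python3 - <<'E'
from bench import r, vision
from h import *
st=r.sense(); print(st['tool_pos'],st['tcp_rot'],st['ft_force'],st['wrist_torque'],st['joint_pos'][5])
s=vision.snapshot("wrist"); pickle.dump((s,st),open(f"pics/wrist4.pkl","wb")); cv2.imwrite(f"pics/wrist4.png",s["pixels"][:,:,::-1])
E
python3 meas.py pics/wrist4.pkl
```

```text
[653.84675616  31.88678794 142.38973417] [-152.44306448   12.16502226  -23.04969129] [-1.45630233 -1.81295865  1.26272485] [-0.32985348  0.16880375  0.10458939] 3.6355245464289143
knob top centre [653.75  25.59 152.8 ] circ r 17.550039291381836 circ c diff [-0.08 -0.24] ext [31.71 31.93]
panel height below top -41.93720187811545 normal [-0.01 -0.5   0.87]
pointer n 149 ang -18.99128563341012 mean vec -18.99672088656606 r 17.220069515663287 26.517715302925478
mark n 546 ang -0.4425167296576097 mean vec -0.425533698819685 r 30.248573959852635 52.292442026858616
white n 283 centroid [ 6.86 -3.03] ang -17.139994542215028 -23.829091163180014
```

View pics/wrist4.png

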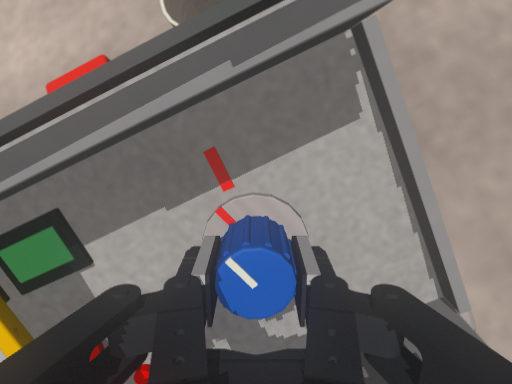

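The pointer at (225,215) has moved with the cap and is 19° short of the mark.

>>> send_rows(dp=[[0,0,0],[0,0,0],[0,0,0],[0,0,0],[0,0,0]], rot=[[0.001,0.044,-0.076],[0.001,0.087,-0.151],[0.002,0.131,-0.227],[0.002,0.175,-0.302],[0.003,0.218,-0.378]])

```text
time: 9.15
tool_pos: [654.2, 31.6, 142.2]
tcp_rot: [-159.7, 22.4, -46.9]
ft_force: [-0.5, -3.2, 1.1]
finger_gap: 32.4
```

```bash
python3 - <<'E'
from bench import r, vision
from h import *
st=r.sense(); print(st['tool_pos'],st['tcp_rot'],st['ft_force'],st['wrist_torque'],st['joint_pos'][5])
s=vision.snapshot("wrist"); pickle.dump((s,st),open(f"pics/wrist5.pkl","wb")); cv2.imwrite(f"pics/wrist5.png",s["pixels"][:,:,::-1])
E
python3 meas.py pics/wrist5.pkl
```

```text
[654.21273636  31.58042088 142.20264289] [-159.68474337   22.35866065  -46.91154863] [-0.45846412 -3.21229565  1.14077052] [-0.76460523 -0.11727487  0.07189582] 28.56963134041069
knob top centre [653.96  25.46 152.68] circ r 17.672252655029297 circ c diff [0.   0.11] ext [31.79 31.61]
panel height below top -41.95201624260078 normal [-0.01 -0.5   0.87]
pointer n 152 ang -1.4968492700929508 mean vec -1.51771848308026 r 17.047362010533664 26.589385556665402
mark n 524 ang -0.8075137751480441 mean vec -0.8222832831709543 r 30.544156945011082 52.58262012246678
white n 283 centroid [7.52 0.09] ang 7.21586002454706 0.6756167223809153
```

View pics/wrist5.png

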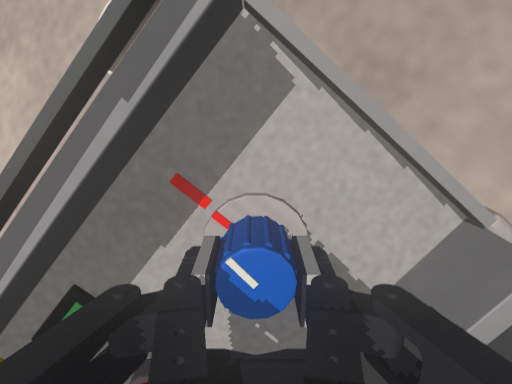

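The pointer (222,220) is at the mark, and the cap has slipped about 6.5°. Another 17° brings it to about 23.5°.

>>> send_rows(dp=[[0,0,0],[0,0,0],[0,0,0],[0,0,0],[0,0,0]], rot=[[0.001,0.044,-0.076],[0.001,0.087,-0.151],[0.002,0.131,-0.227],[0.002,0.148,-0.257],[0.002,0.148,-0.257]])

```text
time: 9.82
tool_pos: [654.4, 31.3, 142.1]
tcp_rot: [-167.2, 27.1, -64.7]
ft_force: [1.5, -4.7, 1.8]
finger_gap: 32.8
```

>>> send_rows(dp=[[0,0,0],[0,0,0],[0,0,0]], rot=[[0,0,0],[0,0,0],[0,0,0]], jaw=56)

```text
time: 10.2
tool_pos: [653.5, 32.8, 141.5]
tcp_rot: [-167.3, 27.3, -64.7]
ft_force: [0.5, -0.6, 0.0]
finger_gap: 55.8
```

>>> send_rows(dp=[[0,-10,17.3],[0,-25,43],[0,-45,78],[0,-50,87],[0,-50,87]], rot=[[0,0,0],[0,0,0],[0,0,0],[0,0,0],[0,0,0]])

```text
time: 10.82
tool_pos: [654.1, -18.2, 229.7]
tcp_rot: [-167.2, 27.2, -64.8]
ft_force: [0.4, 0.3, -0.7]
finger_gap: 55.8
```

```bash
python3 - <<'E'
from bench import r, vision
from h import *
st=r.sense(); print(st['tool_pos'],st['tcp_rot'],st['ft_force'],st['wrist_torque'],st['joint_pos'][5])
s=vision.snapshot("wrist"); pickle.dump((s,st),open(f"pics/wrist6.pkl","wb")); cv2.imwrite(f"pics/wrist6.png",s["pixels"][:,:,::-1])
R=Rn.from_euler('xyz',st['tcp_rot'],degrees=True)
print((Rn.from_euler('xyz',[-150,0,-.9],degrees=True)*R.inv()).as_rotvec())
E
python3 meas.py pics/wrist6.pkl
```

```text
[654.12643742 -18.16039898 229.70322909] [-167.20885326   27.21665804  -64.76524156] [ 0.38713859  0.30185894 -0.73884626] [-0.24408758  0.07688178 -0.00285888] 46.19410691976577
[-0.0083645  -0.58111785  1.01348958]
knob top centre [653.73  25.16 152.52] circ r 17.271644592285156 circ c diff [ 0.67 -0.14] ext [31.75 31.13]
panel height below top -41.907608522440675 normal [-0.01 -0.5   0.87]
pointer n 60 ang -0.8125204362816525 mean vec -0.9248232951425668 r 17.045779864530466 26.648802286665887
mark n 200 ang -0.4116772341764064 mean vec -0.41449610970636824 r 30.883989934195533 52.73854089537992
white n 100 centroid [7.14 2.75] ang 24.53849034756551 21.081540003012897
```

View pics/wrist6.png

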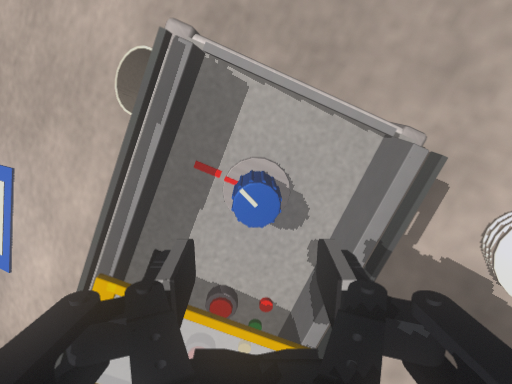

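The pointer (231,181) is in line with the mark (207,169), and the white line is about 24° past it, so the slip is about 24°. Now back to the handle.

>>> send_rows(dp=[[0,-6,20],[-20,-6,25],[-50,-6,25],[-90,-6,25],[-130,-6,25]], rot=[[-0.001,-0.083,0.145],[-0.002,-0.166,0.29],[-0.004,-0.249,0.434],[-0.005,-0.332,0.579],[-0.006,-0.415,0.724]], jaw=46)

```text
time: 11.5
tool_pos: [521.6, -22.4, 251.6]
tcp_rot: [-151.4, 9.5, -17.3]
ft_force: [-0.1, -0.3, 0.6]
finger_gap: 46.3
```

>>> send_rows(dp=[[-25,0,-2],[-50,0,-5],[-58,0,-5],[-58,0,-5]], rot=[[-0.001,-0.083,0.145],[-0.002,-0.166,0.29],[-0.002,-0.166,0.29],[-0.002,-0.166,0.29]])

```text
time: 12.0
tool_pos: [465.4, -23.1, 248.0]
tcp_rot: [-150.1, 0.2, -1.0]
ft_force: [0.2, 0.5, -0.0]
finger_gap: 46.4
```

Run:
```python
from bench import r, vision
from h import *
st=r.sense(); print(st['tool_pos'],st['tcp_rot'],st['ft_force'],st['joint_pos'])
s=vision.snapshot("wrist"); pickle.dump((s,st),open(f"pics/wrist7.pkl","wb")); cv2.imwrite(f"pics/wrist7.png",s["pixels"][:,:,::-1])
```

```text
[465.44611972 -23.07625141 248.04479171] [-150.05290056    0.23173239   -1.02406108] [ 0.16927772  0.4803551  -0.03419347] [-28.97821092  -6.0876603  103.56715851  26.27210844  97.02456221
 -27.99919649]
```

View pics/wrist7.png

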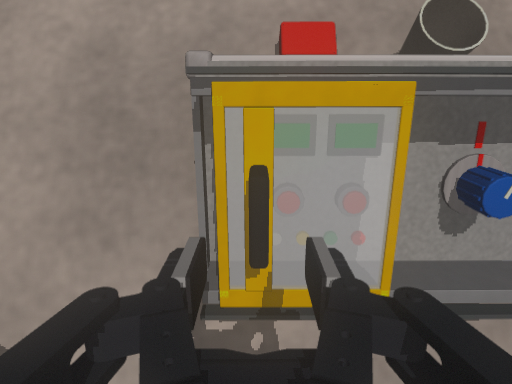

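The bar (259,215) lies midway between the pads, and the window is against the near end. Going down and gripping.

>>> send_rows(dp=[[0.5,10,-18],[1,20,-36],[1.5,28,-50],[1.5,33.5,-59.5],[1.5,33.5,-59.5]], rot=[[0,0,0],[0,0,0],[0,0,0],[0,0,0],[0,0,0]])

```text
time: 12.68
tool_pos: [466.8, 10.5, 188.4]
tcp_rot: [-150.0, 0.2, -0.8]
ft_force: [0.3, -0.1, 0.3]
finger_gap: 46.4
```

>>> send_rows(dp=[[0,0,0],[0,0,0],[0,0,0],[0,0,0]], rot=[[0,0,0],[0,0,0],[0,0,0],[0,0,0]], jaw=0, force=30)

```text
time: 13.18
tool_pos: [467.6, 9.6, 189.8]
tcp_rot: [-150.1, 0.0, -0.9]
ft_force: [-0.4, -2.1, 5.6]
finger_gap: 11.2
```

>>> send_rows(dp=[[10,0,0],[30,-0.5,0],[60,-1,0],[90,-1.5,0],[110,-1.8,0]], rot=[[0,0,0],[0,0,0],[0,0,0],[0,0,0],[0,0,0]])

```text
time: 13.8
tool_pos: [578.6, 7.7, 189.9]
tcp_rot: [-150.1, 0.0, -0.9]
ft_force: [-3.2, -4.5, 9.1]
finger_gap: 11.6
```

>>> send_rows(dp=[[10,-0.5,0.7],[20,-0.7,0.8],[26,-0.8,0.8],[31,-0.9,0.8],[34,-1,0.8]], rot=[[0,0,0],[0,0,0],[0,0,0],[0,0,0],[0,0,0]])

```text
time: 14.42
tool_pos: [611.2, 7.1, 189.9]
tcp_rot: [-150.1, 0.1, -0.9]
ft_force: [-0.6, -3.7, 3.7]
finger_gap: 11.4
```

>>> send_rows(dp=[[2,0,0],[4,0,0],[6,0,0],[8,0,0],[8,0,0]], rot=[[0,0,0],[0,0,0],[0,0,0],[0,0,0],[0,0,0]])

```text
time: 15.05
tool_pos: [617.7, 7.0, 189.9]
tcp_rot: [-150.1, 0.3, -0.8]
ft_force: [-11.0, -6.5, 8.8]
finger_gap: 11.0
```

>>> send_rows(dp=[[2,0,0],[4,0,0],[4,0,0]], rot=[[0,0,0],[0,0,0],[0,0,0]])

```text
time: 15.42
tool_pos: [617.9, 7.1, 189.8]
tcp_rot: [-150.0, 0.7, -0.6]
ft_force: [-35.0, -10.4, 20.9]
finger_gap: 11.4
```

>>> send_rows(dp=[[-3,0,0],[-4.5,0,0],[-4.5,0,0]], rot=[[0,0,0],[0,0,0],[0,0,0]])

```text
time: 15.8
tool_pos: [617.6, 7.0, 189.9]
tcp_rot: [-150.1, 0.2, -0.8]
ft_force: [-7.7, -6.1, 7.1]
finger_gap: 11.4
```

>>> send_rows(dp=[[0,0,0],[0,0,0],[0,0,0]], rot=[[0,0,0],[0,0,0],[0,0,0]], jaw=46)

```text
time: 16.18
tool_pos: [618.5, 7.6, 189.6]
tcp_rot: [-150.1, 0.1, -0.8]
ft_force: [0.0, 0.3, -0.4]
finger_gap: 46.0
```

>>> send_rows(dp=[[0,-10,17.3],[0,-22,38],[0,-35,61],[0,-40,90],[0,-40,90]], rot=[[0,0,0],[0,0,0],[0,0,0],[0,0,0],[0,0,0]])

```text
time: 16.8
tool_pos: [620.1, -34.3, 284.4]
tcp_rot: [-150.2, -0.3, -0.9]
ft_force: [1.0, 0.3, -0.1]
finger_gap: 46.2
```

Run:
```python
from bench import r, vision
from h import *
st=r.sense(); print(st['tool_pos'],st['tcp_rot'],st['ft_force'],st['time'])
for nm in ("wrist","scene"):
    s=vision.snapshot(nm); pickle.dump((s,st),open(f"pics/{nm}8.pkl","wb")); cv2.imwrite(f"pics/{nm}8.png",s["pixels"][:,:,::-1])
    T=wfc(s,st)
    if nm=="scene": print("byst",pts(s,[(173,252),(171,245),(350,200),(330,165)],T))
# window mid via plane: frame rect
    from meas import X,Y,n
    m=yellow(s); N,l,ss,c=cv2.connectedComponentsWithStats(m); i=1+np.argmax(ss[1:,4])
    cnt=max(cv2.findContours((l==i).astype(np.uint8),cv2.RETR_EXTERNAL,cv2.CHAIN_APPROX_NONE)[0],key=cv2.contourArea)
    Q=ray_plane(s,cnt[:,0],T,np.array([642,18.8,168.3]),n); K=np.array([653.5,25.2,152.6])
    rc=cv2.minAreaRect(np.c_[(Q-K)@X,(Q-K)@Y].astype(np.float32)); print(nm,"window mid rel. knob",rc)
```

```text
[620.14665574 -34.29006483 284.36697601] [-150.21485837   -0.28013798   -0.89885625] [ 0.98481437  0.27282503 -0.09299786] 16.8
wrist window mid rel. knob ((0.1931610107421875, 0.24948883056640625), (129.14442443847656, 164.73126220703125), 89.94918060302734)
byst [[ 700.02 -147.11   91.32]
 [ 683.36 -148.34   91.09]
 [ 656.1   256.43   54.99]
 [ 535.54  259.16   35.87]]
scene window mid rel. knob ((2.7719802856445312, -0.3103790283203125), (132.70826721191406, 165.75726318359375), 89.98252868652344)
```

View pics/wrist8.png

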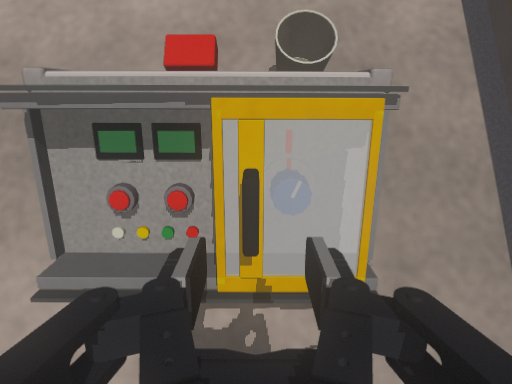

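View pics/scene8.png

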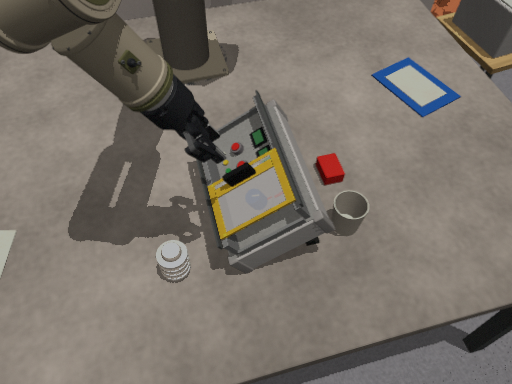

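The window is shut, centred over the knob within 0.3 mm along its travel. The pointer is at the mark (289,165), the white line is past it, and the bystanders have not moved.

>>> send_rows(dp=[[0,0,0],[0,0,0]], rot=[[0,0,0],[0,0,0]])

```text
time: 17.15
tool_pos: [618.2, -32.5, 278.8]
tcp_rot: [-150.0, 0.2, -0.8]
ft_force: [0.2, 0.0, 0.3]
finger_gap: 45.9
```

```bash
python3 -c "
from bench import job
print(job.hand_in())"
```

```text
the job is handed in; nothing more can be done
None
```

I did the whole job in the order asked and handed it in at about 17 s; the hand-in reported no verdict.

- **Window opened:** I gripped the handle and slid it about 140 mm to the open stop. It had started about 10 mm open.
- **Knob:** I turned it 67° clockwise. The spindle came to its stop with the pointer within 1° of the red mark, and the cap slipped about 24°.
- **Window shut:** I slid it back to the shut stop, about 150 mm of travel, let go and moved the arm clear.

**Last checks:**
- The window's middle lies within 0.3 mm of the knob axis along its travel in both camera views.
- The cup, insulator and red block are where they stood at the start, within about 2 mm of camera noise.
- The fingers touch nothing.

The highest wrist force I read was about 72 N, while pressing against the open stop (limit 120 N). The only disagreement was across the track, where the scene and wrist cameras differed by about 2.6 mm on the window's position, close to the 2 mm calibration limit. The scene camera also failed to give a knob reading, so the slip figure rests on the wrist camera and the commanded turn, which agree.

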